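# Swing the drilling-jig plate home and pin it

### The job

On the drilling jig, push the loose aluminium plate near its free corner so that it pivots about its post until its edge rests fully home against the brass stop; press gently, never with more than about 20 N. Then take the red-headed index pin out of its wooden rest and put it down through the plate's hole into the hole in the board beneath, upright and with its collar down on the plate, again without forcing, and let go. Keep the plate flat and leave the other things on the bench where they are.

Things in the scene. Friction and masses are not known exactly. Their poses are not given: they have to be found in the camera images.
- base: Grey foot, 130 x 130 x 10 mm, of the drilling jig, fixed to the bench; place and heading differ each run. Origin at bench height under the pivot axis; x and y along its sides, z up. On it lies the fixed plywood index board, 170 x 185 x 20 mm, top 30 mm above the bench, reaching from the pivot (board's own axes) x -25 to 145, y -45 to 140 mm.
- post_top (a point): Top of the steel pivot post (14 mm diameter) of the foot, on the pivot axis, 53 mm above the bench; its dark cap is 26 mm wide and keeps the plate from coming off.
- board_set (a point): Point of the foot where the axis of the board's brass stop post (16 mm diameter, 14 mm high, rigid) would be, on the board's top, if the board were square to the foot. The board is set, and fixed, at a heading anywhere within 0.2 rad of the foot's about the pivot, which is not measured, so the stop is up to 24 mm from here. Stop at board x 115, y -28 mm from the pivot.
- hole_set (a point): Point of the foot where the board's index hole (13.5 mm wide, chamfered, 20 mm deep) would be if the board were square to the foot; board x 110, y 50 mm from the pivot. The plate covers it; when the plate's -y long edge rests on the stop, plate and board have the same heading and the two holes are in line.
- plate: Loose aluminium plate, 160 x 100 x 16 mm, about 0.6 kg, flat on the board (underside 30, top 46 mm above the bench), its pivot hole (0.75 mm play all round) over the post. Origin on that hole's axis at the underside, z up; reaches x -20 to 140, y -20 to 80 mm. Starts 0.55 to 0.85 rad counter-clockwise (from above) of the foot's heading; meets the stop within 0.2 rad of the foot's heading.
- push_edge (a point): Point on the plate's +y long edge near the free corner where it is to be pushed, toward the plate's -y side (clockwise), at half thickness: plate x 118, y 80, z 8 mm. Straight across the plate from the stop. The plate drags on the board with a few newtons (about 1 to 4 N here) and stays where it is left; on the stop the force rises steeply.
- plate_hole (a point): Centre of the mouth (top face) of the plate's index hole, 13.5 mm wide, through, chamfered; at plate x 110, y 50, z 16 mm.
- plate_corner (a point): Free corner of the plate, at half its thickness: plate x 140, y 80, z 8 mm.
- pin: Loose index pin, 70 g, upright: steel shank 12 mm diameter, 34 mm long with a 4 mm chamfered tip, dark collar 24 mm diameter from 34 to 39 mm above the tip, red square grip above. Origin at the tip, z up, x and y square to the grip's faces. Starts in its rest, tip 6 mm above the bench.
- pin_grip (a point): Middle of the pin's red square grip (16 x 16 mm, from 39 to 75 mm above the tip), 60 mm above the tip.
- pin_tip (a point): Tip of the index pin. Fully seated in the jig it is 12 mm above the bench (18 mm below the plate's underside) with the collar on the plate; if the holes are not in line the board stops it 30 mm above the bench.
- pin_rest: Wooden block 56 x 56 x 40 mm, fixed to the bench, with an upright hole 14 mm wide in the middle of its top that holds the pin. Origin at the centre of its underside.
- battery_9v: Bystander: small block battery with a gold and black case, 18 x 27 x 46 mm, standing on the bench; origin at its underside.
- fuse_box: Bystander: small white and red cardboard box, 32 x 52 x 14 mm, lying on the bench; origin at its underside.
Things that resemble listed ones, but are neither listed nor needed, are in the scene too. Of the things that look like the pin, the smaller one is meant.

How it is judged (in metres and radians):
On the way, in this order (a step that is already met when the one before it is completed fails the run):
1. the plate has been swung to within 0.25 rad of the foot's heading, the pin still in its rest (angle between the x axis of plate and the x axis of base, either way round below 0.25 rad and z of pin_tip in the frame of pin_rest below 0.02 m), for 0.1 s.
2. the index pin is out of its rest (z of pin_tip in the frame of pin_rest above 0.042 m), for 0.1 s.
At the end, for the whole second after the job is handed in: The plate lies flat (within 0.05 rad) at the heading of the stop (within 0.25 rad of the foot's), the index pin stands upright (within 0.1 rad) in the plate's hole (within 5 mm) with its tip at least 15 mm below the plate's underside, in the board's hole; both are at rest and released (angle between the x axis of plate and the x axis of base, either way round below 0.25 rad and z of pin_tip in the frame of plate below -0.015 m and horizontal distance between pin_tip and plate_hole below 0.005 m and angle between pin's own z axis and vertical below 0.1 rad and angle between plate's own z axis and vertical below 0.05 rad and linear speed of each of pin, plate below 0.01 m/s); the robot touches nothing.
It fails at once if the fingers press on the plate with more than 25 N (contact force between the fingers and plate above 25 N).
It fails at once if the pin is forced on the plate with more than 25 N (contact force between pin and plate above 25 N).
It fails at once if the plate is tipped by more than 0.1 rad (angle between plate's own z axis and vertical above 0.1 rad).
It fails at once if the battery or the small box is moved by more than 20 mm (distance of any of battery_9v, fuse_box from where it was at the start of the episode above 0.02 m).
It also fails if it takes over 72 s, if anything falls off the work surface, if the arm or the gripper's body presses on something with over 40 N, if the wrist force passes 120 N, or if a joint passes its speed limit or range.

### The arm

A 6-joint arm with a two-finger parallel gripper is mounted at the origin on a cart in front of the work surface, level with it; the furniture and walls round the work are solid. World frame = base frame: x ahead of the robot, y to its left, z up, the work surface at z = 0. Lengths are in m, angles in degrees, forces in N, time in s.
With the tool pointing down it reaches from about 0.4 to 0.825 m from the base axis. Payload 7 kg.
Tool frame: the origin (TCP) lies between the finger pads; the fingertips stand 19 mm ahead of it and the grasp point (between the pads) is the TCP; z points along the fingers, y is the line along which they close (so a half turn about z gives the same grasp; the last joint's range is limited). The gripper opens to 88 mm and grips with 3 to 60 N. Pads are 19 mm wide; open, the fingers measure 130 mm over their backs; the gripper's body (78 mm by 193 mm) begins 47 mm behind the grasp point.
Start: joints at [-47.951, 20.546, 0.682, 0, -70.136, -16.507], TCP at [0.291, -0.609, 0.246] pointing down, gripper open.
Joint ranges: [-176.03, 176.03], [-82.01, 121.73], [-58.28, 71.71], [-173.87, 95.51], [-174.79, -0.11], [-173.66, 173.66]. Speed limits (degrees/s): [136.94, 136.94, 172.46, 180, 180, 180].

### API

Orientations are given as [roll, pitch, yaw] about the fixed x, y, z axes, in that order (R = Rz(yaw) Ry(pitch) Rx(roll)).
In Python, from plant import get_obs, snapshot, close_job, spot_in, spot_point gives the robot as it stands.
- The arm moves only by the tool play_rows, never from a script. Its argument "plan" is a list of rows, each a list of 6 numbers: the shift along the tool's x, y, z in cm, then the turn, a rotation vector about the tool's x, y, z in degrees. A call has 1 to 20 rows; each row shifts and turns the commanded pose from where the row before left it, along the tool's axes as they then stand; what a row does not reach is not made up. A row lasts 1/12 s, in which the tool goes at most 41.7 mm and 7.16 degrees, less where a joint would pass 70% of its speed; a pose out of reach is approached as far as the arm can. A call is refused whole if a number of a shift passes 4.17 or a number of a turn 7.16, either way. A call with a gripper value outside its range is refused whole. "grip" is the finger opening in cm, from 0 to 8.76, set as the call begins (left out, the last holds). The fingers move at their own pace and stop on an object; the grip force is fixed at half the most. Time passes only in rows, so rows that do not move let the fingers close. It gives the time, the measured TCP pose, the force, the opening and the grip force at its end, in the units of the state.
- get_obs(): the state, without advancing time (a new reading comes with each control period).
- snapshot(name): name is "side" or "top" or "wrist"; returns a dict with "frame" (480x640x3 uint8, red, green, blue), "fx", "fy", "cx", "cy" (pixels), "position" and "attitude" of the camera in the world. Camera axes: x right, y down, z forward; pixel columns grow to the right and rows downward; lengths in m; the calibration is good to about 2 mm. A picture is of the moment at which its call begins. There is no depth.
- close_job(): hands the job in; it is judged then, once.
Trained networks look in the newest picture that a camera, given by its name, has taken for a name from the list of things; names that differ only in an ending like _2 or _b are one class to them, and where a whole thing is asked for, a point or a joint stands for the part that bears it (a point fixed in the world has none). Each returns a list of dicts, best first, with "score" (0 to 1); they miss things now and then, are a little off and sometimes report something else, mostly with a low value. They report only what shows in the picture. A call takes as long as a camera call. They do not tell look-alikes from the thing itself.
- spot_in(camera, thing): "position" ([x, y, z] in m, in world coordinates, good to about 4 mm: the middle of the surface that is visible of it).
- spot_point(camera, thing): "position" ([x, y, z] in m, in world coordinates, good to about 4 mm: a listed point, or the origin of a listed thing).
The state is a dict: "clock": time; "joint_pos": joint angles; "qvel": joint speeds; "tau": joint torques, N m; "tool_pos": TCP position; "orientation": TCP orientation; "force": force on the tool from outside, world axes, zero at the start; "moment": the same for the moment, N m; "opening": finger opening in m; "gripper_force": force on a finger pad.
Only numpy, scipy, OpenCV 4.12 (cv2) and the standard library are available. Lean on these libraries where they do the work, as an engineer would, in place of code of your own. Each camera call takes 0.05 s, during which the arm holds its last target. There are 200 camera calls.

## Working session

There is one attempt and no reset: what is moved stays moved. The work goes in short steps, Python scripts to look and compute and a tool call to move; the robot and the scene stay as the last step left them, time stands still between calls to the robot, and variables do not carry over. Pictures are saved under pics/ and viewed, at most 12 in all, crops included, and the job is handed in when it is done.

Besides the shell and the picture viewer there is one more tool, called after ">>>" in YAML: its name, and indented under it one key for each argument. play_rows: Moves the arm, as the interface text tells. Its arguments: {"type":"object","properties":{"plan":{"type":"array","items":{"type":"array","items":{"type":"number"}}},"grip":{"type":"number"}},"required":["plan"]}

```bash
mkdir -p pics
cat > h.py <<'E'
import numpy as np, cv2
from plant import *
from scipy.spatial.transform import Rotation as R
def pic(s,name,crop=None,scale=1):
    f=s["frame"][:,:,::-1]
    if crop: x0,y0,x1,y1=crop; f=f[y0:y1,x0:x1]
    cv2.imwrite("pics/"+name,cv2.resize(f,None,fx=scale,fy=scale,interpolation=cv2.INTER_CUBIC))
def rot(s):
    a=np.array(s["attitude"],float)
    return a if a.shape==(3,3) else (R.from_quat(a).as_matrix() if a.size==4 else R.from_euler('xyz',a,degrees=True).as_matrix())
def proj(s,p):
    c=rot(s).T@(np.array(p)-s["position"]); return np.round([s["fx"]*c[0]/c[2]+s["cx"],s["fy"]*c[1]/c[2]+s["cy"]],1)
def ray(s,u,v,z):
    d=rot(s)@np.array([(u-s["cx"])/s["fx"],(v-s["cy"])/s["fy"],1]); p=np.array(s["position"]); return p+d*(z-p[2])/d[2]
E
python3 - <<'E'
from h import *
np.set_printoptions(precision=4,suppress=True)
for c in ["top","side"]:
    s=snapshot(c); pic(s,c+"0.png"); print(c,s["position"],s["attitude"],s["fx"])
    for t in ["base","post_top","board_set","hole_set","plate","push_edge","plate_hole","plate_corner","pin","pin_grip","pin_tip","pin_rest","battery_9v","fuse_box"]:
        for d in spot_point(c,t)[:3]: print(t,round(d["score"],2),np.round(d["position"],4),proj(s,d["position"]))
print(get_obs())
E
```

```text
top [ 0.4111 -0.234   0.9316] [-169.6618   -0.7694  -89.1258] 581.8549325643269
base 0.62 [ 0.4512 -0.2706 -0.0013] [339.8 316.6]
post_top 0.76 [ 0.454  -0.2719  0.0534] [342.1 313.2]
plate 0.94 [ 0.4549 -0.2696  0.031 ] [340.  313.3]
push_edge 0.8 [ 0.5092 -0.1345  0.0365] [252.9 276.2]
plate_hole 0.93 [ 0.5159 -0.1657  0.042 ] [273.  271.8]
plate_corner 0.96 [ 0.5287 -0.1245  0.0387] [246.7 263.4]
pin 0.6 [ 0.5976 -0.4376 -0.0025] [442.4 228.3]
pin 0.47 [ 0.5088 -0.4318  0.0084] [441.4 281.5]
pin_grip 0.73 [ 0.5984 -0.4392  0.0818] [455.5 216.9]
pin_tip 0.66 [ 0.6002 -0.4409 -0.002 ] [444.5 226.7]
pin_rest 0.93 [ 0.5163 -0.4297  0.0036] [439.4 277.1]
fuse_box 0.81 [ 0.6646 -0.3089 -0.0008] [364.2 187. ]
side [ 0.3125 -0.9928  0.3777] [-110.6575    0.3198  -20.0429] 438.49340738383034
post_top 0.59 [ 0.5186 -0.166   0.0424] [281.8 246.1]
post_top 0.42 [ 0.4535 -0.2686  0.0489] [261.5 266.9]
post_top 0.29 [ 0.4542 -0.2699  0.0344] [262.5 274.4]
plate 0.72 [ 0.4494 -0.268   0.0359] [259.7 273.6]
push_edge 0.95 [ 0.5028 -0.1424  0.0366] [271.8 245.8]
plate_hole 0.74 [ 0.5206 -0.1623  0
[... 401 characters left out ...]
 0.65 [ 0.5173 -0.4303  0.0006] [325.2 328.4]
pin_rest 0.17 [ 0.5158 -0.4322  0.0667] [324.5 291.8]
battery_9v 0.77 [ 0.6894 -0.4053  0.0028] [412.4 301.3]
fuse_box 0.61 [ 0.6614 -0.311  -0.0009] [374.1 283.3]
{'clock': 1.5, 'joint_pos': array([-47.9516,  20.5467,   0.6818,  -0.0006, -70.1354, -16.5073]), 'qvel': array([ 0.0482,  0.0252, -0.002 , -0.0595, -0.0383, -0.0633]), 'tau': array([ -0.0022, -58.2373,  29.3302,   7.0027,   0.0125,  -0.    ]), 'tool_pos': array([ 0.291 , -0.609 ,  0.2456]), 'orientation': array([ 179.9995,    0.0004, -154.4591]), 'force': array([-0.079 , -0.8332,  0.3942]), 'moment': array([0.0328, 0.0165, 0.0045]), 'gripper_force': 0.0, 'opening': 0.08766906131077484}
```

View pics/top0.png

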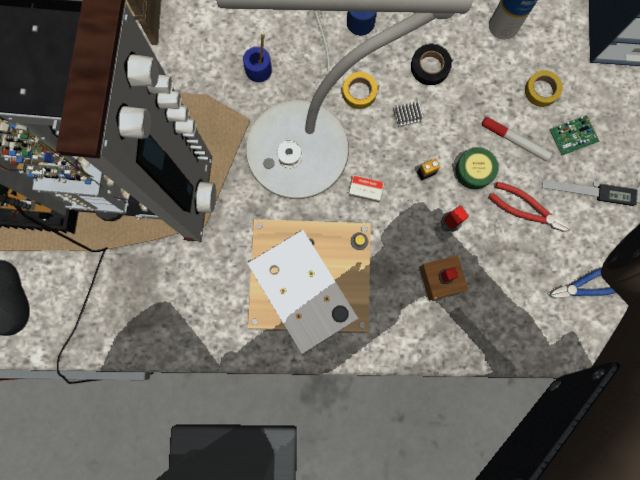

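View pics/side0.png

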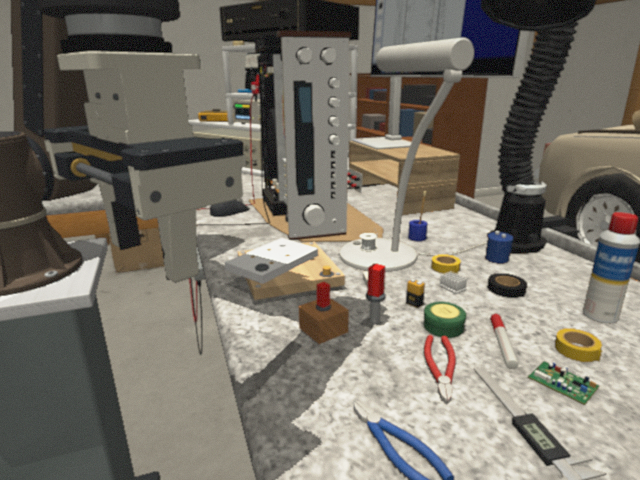

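Top view: the plate is at (240–357, 232–352), its cap at (340,313), its hole at (275,270), and the brass stop at (360,241). There are two candidates for the pin. One stands in the wooden rest at (450,274) and is smaller. The other stands bare on the bench at (457,216) and is taller. The smaller one in the rest fits the description.

Run:
```python
from h import *
np.set_printoptions(precision=4,suppress=True)
t=snapshot("top"); s=snapshot("side")
pic(t,"crop1.png",(230,150,480,350),3.0)
print("stop",ray(t,360,241,.044)); print("cap",ray(t,340.5,313.5,.053)); print("hole",ray(t,274.5,270,.046))
for n,p in dict(b1=(255,220),b2=(370.5,222),b3=(368,332),b4=(249,330)).items(): print(n,ray(t,*p,.03))
for n,p in dict(p1=(248,261),p2=(304,231),p3=(357,321),p4=(304,353)).items(): print(n,ray(t,*p,.046))
print("pinheads",ray(t,451,273,.081),ray(t,457,215,.1), "side", ray(s,322.5,284,.081))
print("scope base",ray(s,290,237,0),ray(s,345,228,0),"lampbase",ray(t,297,148,0.01))
```

```text
stop [ 0.5659 -0.299   0.044 ]
cap [ 0.4535 -0.2695  0.053 ]
hole [ 0.5182 -0.1682  0.046 ]
b1 [ 0.5991 -0.1338  0.03  ]
b2 [ 0.5992 -0.3165  0.03  ]
b3 [ 0.4272 -0.3129  0.03  ]
b4 [ 0.4274 -0.1309  0.03  ]
p1 [ 0.5314 -0.1272  0.046 ]
p2 [ 0.5797 -0.212   0.046 ]
p3 [ 0.443  -0.2948  0.046 ]
p4 [ 0.3945 -0.2159  0.046 ]
pinheads [ 0.5139 -0.4306  0.081 ] [ 0.5973 -0.4371  0.1   ] side [ 0.5122 -0.4333  0.081 ]
scope base [ 0.5794 -0.009  -0.    ] [0.7322 0.0047 0.    ] lampbase [ 0.7262 -0.1965  0.01  ]
```

View pics/crop1.png

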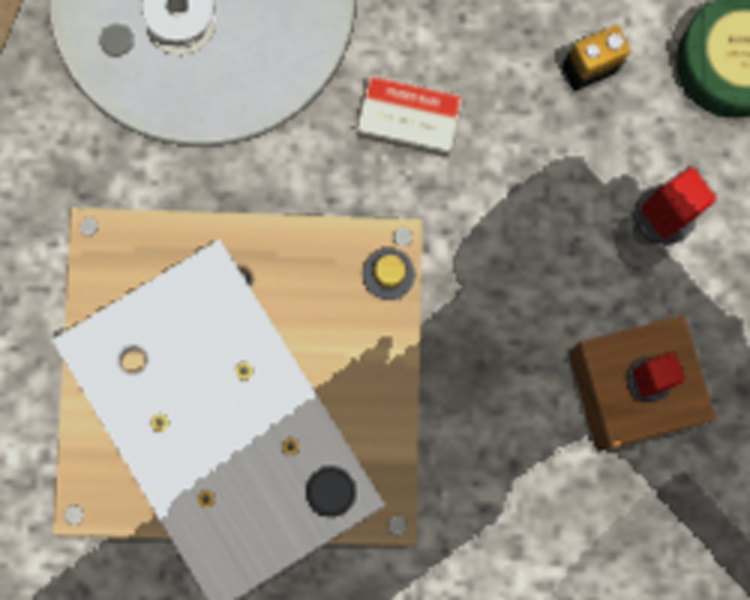

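The smaller red pin in the wooden rest, at crop (660,375) and full image (450,274), is the target; the taller one at crop (675,205) is the look-alike. The board heading is about -1°, and both the board edges and the stop agree on that. The plate is at about 32.5°. Next I move to the push start with the fingers closed.

>>> play_rows:
  plan:
    - [-1.3, 1.25, 0, 0, 0, 0]
    - [-2.63, 2.5, 0, 0, 0, 0]
    - [-2.63, 2.5, 0, 0, 0, 0]
    - [-2.63, 2.5, 0, 0, 0, 0]
    - [-2.63, 2.5, 0, 0, 0, 0]
    - [-2.63, 2.5, 0, 0, 0, 0]
    - [-2.63, 2.5, 0, 0, 0, 0]
    - [-2.63, 2.5, 0, 0, 0, 0]
    - [-2.63, 2.5, 0, 0, 0, 0]
    - [-2.63, 2.5, 0, 0, 0, 0]
    - [-2.63, 2.5, 0, 0, 0, 0]
    - [-2.63, 2.5, 0, 0, 0, 0]
    - [-2.63, 2.5, 0, 0, 0, 0]
    - [-2.63, 2.5, 1, 0, 0, 0]
    - [-2.63, 2.5, 3, 0, 0, 0]
    - [-1.3, 1.25, 3, 0, 0, -3.5]
    - [0, 0, 3, 0, 0, -3.5]
    - [0, 0, 2, 0, 0, 0]
    - [0, 0, 0, 0, 0, 0]
    - [0, 0, 0, 0, 0, 0]
  grip: 0

```text
clock: 3.27
tool_pos: [0.4832, -0.1047, 0.1288]
orientation: [180.0, -0.1, -147.5]
force: [0.1, 0.1, 1.3]
opening: 0.0005
gripper_force: 0.0
```

Run:
```python
from h import *
np.set_printoptions(precision=4,suppress=True)
t=snapshot("top"); s=snapshot("side")
pic(t,"top2.png",(180,150,440,360),3.0)
for c in ("top","side"):
  for n in ("push_edge","plate_corner","plate_hole"):
    for d in spot_point(c,n)[:1]: print(c,n,round(d["score"],2),np.array(d["position"]))
o=get_obs(); print(o["clock"],o["tool_pos"],o["orientation"],o["force"],o["opening"])
```

```text
top push_edge 0.69 [ 0.5097 -0.1355  0.0389]
top plate_hole 0.59 [ 0.5173 -0.1653  0.0421]
side push_edge 0.74 [ 0.5102 -0.141   0.0374]
side plate_corner 0.9 [ 0.5302 -0.1208  0.0378]
side plate_hole 0.91 [ 0.5162 -0.1656  0.0408]
3.6667 [ 0.4839 -0.1047  0.1299] [-179.9614    0.0882 -147.4808] [ 0.3224  0.8775 -0.6371] 0.00036384172026910147
```

View pics/top2.png

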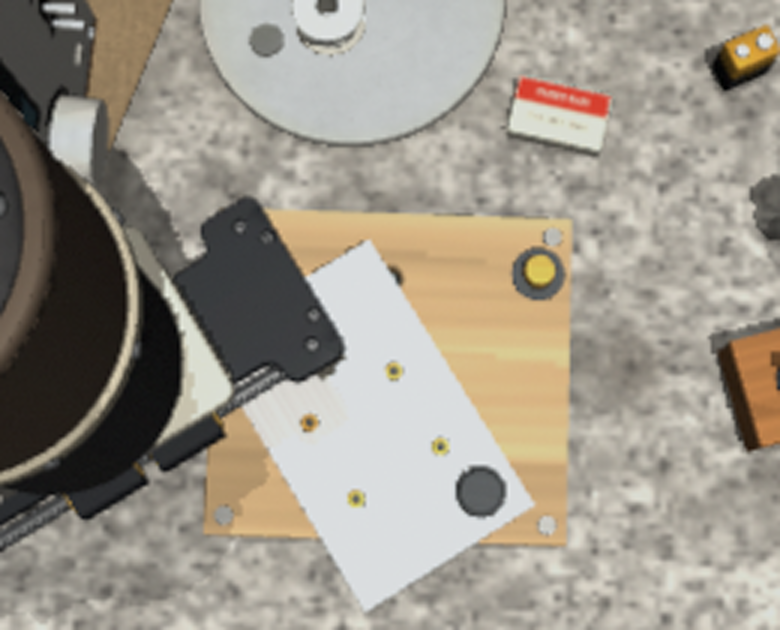

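>>> play_rows:
  plan:
    - [0, 0, 2, 0, 0, 0]
    - [0, 0, 2.5, 0, 0, 0]
    - [0, 0, 2, 0, 0, 0]
    - [0, 0, 1, 0, 0, 0]
    - [0, 0, 0, 0, 0, 0]
    - [0, -0.6, 0, 0, 0, 0]
    - [0, -0.6, 0, 0, 0, 0]
    - [0, -0.3, 0, 0, 0, 0]
    - [0, 0, 0, 0, 0, 0]

```text
clock: 4.42
tool_pos: [0.4928, -0.1178, 0.055]
orientation: [-179.9, 0.1, -147.5]
force: [0.1, -0.4, 0.3]
opening: 0.0002
gripper_force: 0.0
```

>>> play_rows:
  plan:
    - [0, -0.3, 0, 0, 0, 0]
    - [0, -0.3, 0, 0, 0, 0]
    - [-0.173, -0.209, 0, 0, 0, 1]
    - [-0.346, -0.418, 0, 0, 0, 2]
    - [-0.346, -0.418, 0, 0, 0, 2]
    - [-0.346, -0.418, 0, 0, 0, 2]
    - [-0.346, -0.418, 0, 0, 0, 2]
    - [-0.346, -0.418, 0, 0, 0, 2]
    - [-0.346, -0.418, 0, 0, 0, 2]
    - [-0.173, -0.209, 0, 0, 0, 1]
    - [0, 0, 0, 0, 0, 0]

```text
clock: 5.33
tool_pos: [0.5298, -0.1377, 0.054]
orientation: [180.0, 0.0, -161.5]
force: [-0.8, 1.2, 0.9]
opening: 0.0006
gripper_force: 0.5
```

Run:
```python
from h import *
np.set_printoptions(precision=4,suppress=True)
t=snapshot("top"); s=snapshot("side")
for c in ("top","side"):
  for n in ("push_edge","plate_corner","plate_hole","plate"):
    for d in spot_point(c,n)[:1]:
      p=np.array(d["position"]); h=np.degrees(np.arctan2(p[1]+.2695,p[0]-.4535)); print(c,n,round(d["score"],2),p,h-dict(push_edge=34.1,plate_corner=29.7,plate_hole=24.4,plate=0)[n])
o=get_obs(); print(o["clock"],o["tool_pos"],o["orientation"],o["force"],o["opening"])
```

```text
top plate_hole 0.89 [ 0.5405 -0.1825  0.0407] 20.600000000000023
top plate 0.63 [ 0.4512 -0.2672  0.0317] 135.0
side push_edge 0.66 [ 0.5327 -0.1542  0.0395] 21.414682223678582
side plate_corner 0.61 [ 0.5608 -0.142   0.0368] 20.217086924089063
side plate 0.57 [ 0.4528 -0.2677  0.0347] 111.25050550713392
5.8333 [ 0.5294 -0.1377  0.054 ] [-179.996     0.0013 -161.4471] [-0.2447 -0.519   0.6752] 0.0006672477542952047
```

>>> play_rows:
  plan:
    - [-0.173, -0.209, 0, 0, 0, 1]
    - [-0.346, -0.418, 0, 0, 0, 2]
    - [-0.346, -0.418, 0, 0, 0, 2]
    - [-0.346, -0.418, 0, 0, 0, 2]
    - [-0.346, -0.418, 0, 0, 0, 2]
    - [-0.346, -0.418, 0, 0, 0, 2]
    - [-0.346, -0.418, 0, 0, 0, 2]
    - [-0.346, -0.418, 0, 0, 0, 2]
    - [-0.173, -0.209, 0, 0, 0, 1]
    - [0, 0, 0, 0, 0, 0]

```text
clock: 6.67
tool_pos: [0.5635, -0.165, 0.054]
orientation: [-180.0, 0.0, -177.5]
force: [-0.5, 0.2, 0.1]
opening: 0.0008
gripper_force: 0.1
```

```bash
cat > ang.py <<'E'
from h import *
np.set_printoptions(precision=4,suppress=True)
t=snapshot("top"); s=snapshot("side")
for c in ("top","side"):
  for n in ("push_edge","plate_corner","plate_hole"):
    for d in spot_point(c,n)[:1]:
      p=np.array(d["position"]); h=np.degrees(np.arctan2(p[1]+.2695,p[0]-.4535)); print(c,n,round(d["score"],2),p,h-dict(push_edge=34.1,plate_corner=29.7,plate_hole=24.4,plate=0)[n])
o=get_obs(); print(o["clock"],o["tool_pos"],o["orientation"],o["force"],o["opening"])
E
python3 ang.py
```

```text
top plate_hole 0.86 [ 0.5575 -0.2108  0.0432] 5.041385511148693
side push_edge 0.75 [ 0.5627 -0.1824  0.0385] 4.476529563443442
side plate_corner 0.94 [ 0.5907 -0.1759  0.036 ] 4.60242395028428
side plate_hole 0.74 [ 0.56   -0.2101  0.0428] 4.7504392442536805
7.0667 [ 0.5631 -0.1648  0.0541] [-179.9967    0.0046 -177.442 ] [ 0.1221 -0.6575  0.506 ] 0.0005958798080700897
```

>>> play_rows:
  plan:
    - [-0.173, -0.209, 0, 0, 0, 1]
    - [-0.173, -0.209, 0, 0, 0, 1]
    - [-0.173, -0.209, 0, 0, 0, 1]
    - [-0.09, -0.105, 0, 0, 0, 0.5]
    - [-0.09, -0.105, 0, 0, 0, 0]
    - [0, 0, 0, 0, 0, 0]
    - [0, 0, 0, 0, 0, 0]

```text
clock: 7.65
tool_pos: [0.5704, -0.1733, 0.0539]
orientation: [-180.0, 0.0, 179.0]
force: [-0.1, 0.9, -0.2]
opening: 0.0005
gripper_force: 0.5
```

```bash
python3 ang.py
```

```text
top plate_hole 0.56 [ 0.5643 -0.2157  0.0398] 1.4993349686901531
side push_edge 0.57 [ 0.571  -0.1906  0.035 ] -0.2190595270331741
side plate_corner 0.85 [ 0.599  -0.1884  0.0353] -0.5652152705633462
side plate_hole 0.77 [ 0.563  -0.2183  0.0425] 0.659845976060808
8.05 [ 0.5704 -0.1732  0.0541] [-179.9933    0.0158  179.046 ] [ 0.3851 -0.1662  0.2767] 0.0010968047581226942
```

>>> play_rows:
  plan:
    - [0, -0.05, 0, 0, 0, 0]
    - [0, -0.05, 0, 0, 0, 0]
    - [0, -0.05, 0, 0, 0, 0]
    - [0, -0.05, 0, 0, 0, 0]

```text
clock: 8.38
tool_pos: [0.5706, -0.1741, 0.0541]
orientation: [179.9, 0.0, 179.0]
force: [-0.0, 10.8, 2.8]
opening: 0.0005
gripper_force: 5.6
```

>>> play_rows:
  plan:
    - [0, -0.05, 0, 0, 0, 0]
    - [0, -0.05, 0, 0, 0, 0]
    - [0, 0, 0, 0, 0, 0]

```text
clock: 8.63
tool_pos: [0.5706, -0.1742, 0.0541]
orientation: [179.9, 0.1, 179.0]
force: [-0.2, 13.0, 3.4]
opening: 0.0006
gripper_force: 6.9
```

On the stop: 13 N with no further movement, and the plate edge is where it should be. I now back off, lift and go above the pin.

>>> play_rows:
  plan:
    - [0, 1, 0, 0, 0, 0]
    - [0, 1, 0, 0, 0, 0]
    - [0, 0, -3, 0, 0, 0]
    - [0, 0, -4, 0, 0, 0]
    - [0, 0, -4, 0, 0, 0]
    - [0, -1, -4, 0, 0, 0]
    - [0.5, -3, 0, 0, 0, 0]
    - [0.6, -3, 0, 0, 0, 0]
    - [0.6, -3, 0, 0, 0, 0]
    - [0.6, -3, 0, 0, 0, 0]
    - [0.6, -3, 0, 0, 0, 0]
    - [0.6, -3, 0, 0, 0, 0]
    - [0.6, -3, 0, 0, 0, 0]
    - [0.6, -3, 0, 0, 0, -6.5]
    - [0.6, -3, 0, 0, 0, -5]
    - [0, 0, 0, 0, 0, -5]
    - [0, 0, 0, 0, 0, 0]
    - [0, 0, 0, 0, 0, 0]
  grip: 5

```text
clock: 10.13
tool_pos: [0.516, -0.4355, 0.2035]
orientation: [180.0, -0.0, -164.7]
force: [-0.0, 0.3, -0.2]
opening: 0.0502
gripper_force: 0.0
```

```bash
cat > look.py <<'E'
from h import *
import sys
np.set_printoptions(precision=4,suppress=True)
w=snapshot("wrist"); pic(w,sys.argv[1]); t=snapshot("top"); s=snapshot("side")
print(w["position"],w["attitude"])
for c in ("wrist","side","top"):
  for n in sys.argv[2:]:
    for d in spot_point(c,n)[:2]: print(c,n,round(d["score"],2),np.array(d["position"]),proj(w,d["position"]))
o=get_obs(); print(o["clock"],o["tool_pos"],o["orientation"],o["force"],o["opening"])
E
python3 look.py w3.png pin pin_grip pin_rest plate_hole
```

```text
[ 0.4384 -0.4566  0.3418] [162.7257  -0.1007 105.3684]
wrist pin 0.73 [ 0.5137 -0.4281  0.0079] [328.  213.2]
wrist pin 0.64 [ 0.4517 -0.2648  0.0311] [523.1 201.2]
wrist pin_grip 0.66 [ 0.5188 -0.4315  0.0672] [323.8 235.1]
wrist pin_grip 0.64 [ 0.5961 -0.4414  0.0862] [287.2 325.5]
wrist pin_rest 0.6 [ 0.5133 -0.4331  0.0004] [323.  209.7]
wrist plate_hole 0.17 [ 0.6602 -0.3088 -0.0006] [393.8 359.4]
side pin_grip 0.93 [ 0.514  -0.4309  0.0669] [326.1 229.7]
side pin_grip 0.75 [ 0.6027 -0.4398  0.0807] [287.8 329.1]
side pin_rest 0.77 [ 0.5136 -0.4282  0.0012] [327.7 211.5]
side pin_rest 0.54 [ 0.6589 -0.3121  0.0005] [391.6 358.4]
side plate_hole 0.64 [ 0.5631 -0.2161  0.0441] [527.4 327.3]
side plate_hole 0.23 [ 0.6917 -0.4033  0.0004] [306.5 364. ]
top pin_grip 0.89 [ 0.5983 -0.4395  0.0814] [289.3 325.2]
10.8833 [ 0.5163 -0.4357  0.204 ] [ 179.9993   -0.0006 -164.4634] [ 0.5069 -0.0151  1.6296] 0.04997653894104954
```

View pics/w3.png

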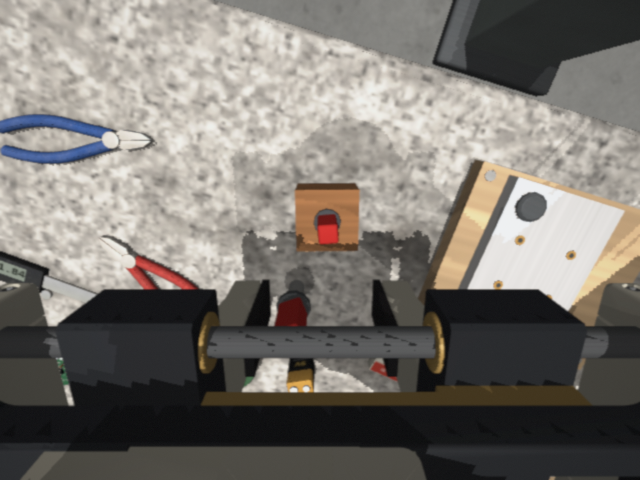

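The wrist view shows the rest at (327,217), square to the gripper, with the red grip in it at (328,235). The look-alike is at (290,310).

```bash
cat > red.py <<'E'
from h import *
np.set_printoptions(precision=4,suppress=True)
def red(s,box):
    x0,y0,x1,y1=box; f=s["frame"].astype(int)[y0:y1,x0:x1]
    m=((f[...,0]>110)&(f[...,1]<70)&(f[...,2]<70)).astype(np.uint8)
    m2=((f[...,0]>200)&(f[...,1]<70)).astype(np.uint8)
    for k in (m,m2):
        n,l,st,c=cv2.connectedComponentsWithStats(k)
        if n<2: continue
        i=1+np.argmax(st[1:,4]); r=cv2.minAreaRect(np.argwhere(l==i)[:,::-1].astype(np.float32)); print(st[i],c[i]+[x0,y0],r)
        print(ray(s,*(c[i]+[x0,y0]),.081))
E
python3 - <<'E'
from red import *
w=snapshot("wrist"); red(w,(290,180,365,260)); pic(w,"w4.png",(285,175,370,260),5)
print(proj(w,[.514,-.431,.081]))
E
```

```text
[ 28  43  21  21 402] [328.0547 232.8632] ((38.0, 53.0), (20.0, 20.0), 90.0)
[ 0.5127 -0.4303  0.081 ]
[ 30  46  17  16 245] [327.7878 233.2204] ((38.0, 53.5), (15.0, 16.0), 90.0)
[ 0.513  -0.4304  0.081 ]
[326.7 234.2]
```

View pics/w4.png

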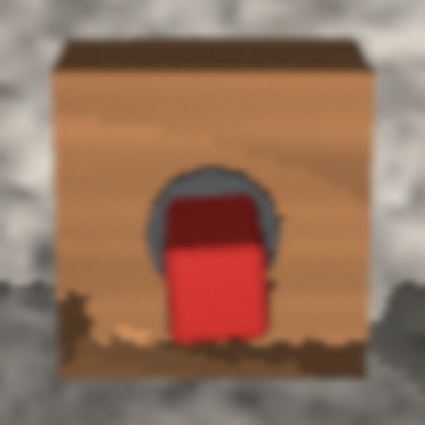

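>>> play_rows:
  plan:
    - [0.16, 0.56, 0, 0, 0, 0]
    - [0, 0, 2, 0, 0, 0]
    - [0, 0, 2.5, 0, 0, 0]
    - [0, 0, 2.5, 0, 0, 0]
    - [0, 0, 2.5, 0, 0, 0]
    - [0, 0, 2, 0, 0, 0]
    - [0, 0, 1.3, 0, 0, 0]
    - [0, 0, 0.8, 0, 0, 0]
    - [0, 0, 0, 0, 0, 0]
    - [0, 0, 0, 0, 0, 0]

```text
clock: 11.77
tool_pos: [0.5133, -0.4308, 0.0683]
orientation: [-180.0, -0.0, -164.4]
force: [-0.6, -0.4, -0.2]
opening: 0.0498
gripper_force: 0.0
```

>>> play_rows:
  plan:
    - [0, 0, 0, 0, 0, 0]
    - [0, 0, 0, 0, 0, 0]
    - [0, 0, 0, 0, 0, 0]
    - [0, 0, 0, 0, 0, 0]
    - [0, 0, 0, 0, 0, 0]
    - [0, 0, 0, 0, 0, 0]
    - [0, 0, 0, 0, 0, 0]
    - [0, 0, 0, 0, 0, 0]
  grip: 0

```text
clock: 12.43
tool_pos: [0.5134, -0.4308, 0.0684]
orientation: [-180.0, 0.0, -164.5]
force: [-0.2, 1.0, 2.9]
opening: 0.0161
gripper_force: 30.0
```

>>> play_rows:
  plan:
    - [0, 0, -0.5, 0, 0, 0]
    - [0, 0, -1, 0, 0, 0]
    - [0, 0, -2, 0, 0, 0]
    - [0, 0, -2.5, 0, 0, 0]
    - [0, 0, -2.5, 0, 0, 0]
    - [0, 0, -2.5, 0, 0, 0]
    - [0, 0, -1, 0, 0, 0]
    - [0, 0, 0, 0, 0, 0]
    - [0, 0, 0, 0, 0, 0]

```text
clock: 13.18
tool_pos: [0.5132, -0.4306, 0.1885]
orientation: [-180.0, 0.1, -164.5]
force: [-0.2, 0.1, -1.0]
opening: 0.0161
gripper_force: 30.0
```

Run:
```python
from h import *
np.set_printoptions(precision=4,suppress=True)
t=snapshot("top"); s=snapshot("side")
pic(t,"t5.png",(240,190,400,350),3.7)
for c,i in (("top",t),("side",s)):
  for n in ("plate_hole","post_top","plate_corner","pin_tip","pin_grip"):
    for d in spot_point(c,n)[:2]: print(c,n,round(d["score"],2),np.array(d["position"]),proj(i,d["position"]))
o=get_obs(); print(o["clock"],o["tool_pos"],o["orientation"],o["force"],o["opening"])
```

```text
top post_top 0.62 [ 0.4526 -0.2705  0.0522] [341.1 314.1]
top pin_tip 0.76 [ 0.5983 -0.4412 -0.0039] [444.4 228. ]
top pin_grip 0.63 [ 0.5981 -0.4367  0.0854] [454.4 216.6]
side plate_hole 0.84 [ 0.564  -0.2168  0.0454] [310.3 250.5]
side post_top 0.64 [ 0.4544 -0.2668  0.0505] [261.8 265.7]
side plate_corner 0.67 [ 0.5975 -0.1872  0.037 ] [321.1 247.1]
side pin_tip 0.87 [ 0.5115 -0.4312  0.1239] [321.4 257.3]
side pin_tip 0.6 [ 0.5986 -0.4392  0.0034] [374.2 320.1]
side pin_grip 0.92 [ 0.5969 -0.438   0.0809] [374.6 276.7]
side pin_grip 0.78 [ 0.5152 -0.4305  0.1854] [323.3 217.2]
13.7833 [ 0.5132 -0.4308  0.1879] [ 179.9932   -0.0103 -164.4577] [ 0.4139  0.1772 -0.1937] 0.016030208781630428
```

View pics/t5.png

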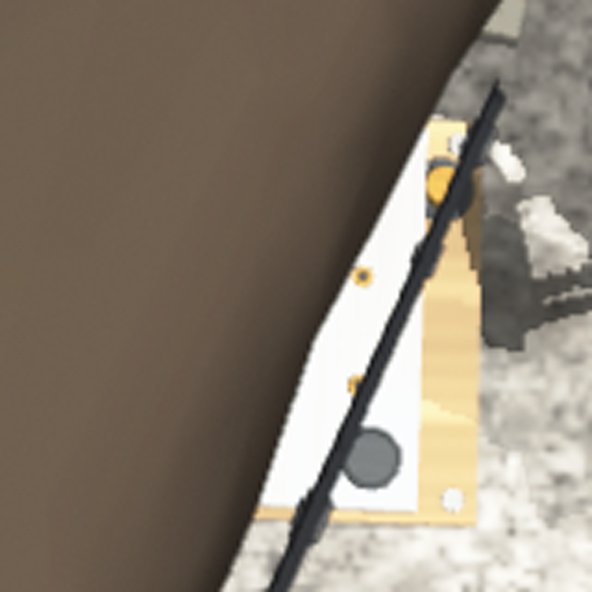

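The top crop shows the plate edge touching the brass stop at (430,185), and the pin is up. I carry it near the hole at moderate speed and look with the wrist camera.

>>> play_rows:
  plan:
    - [-0.7, 1, 0, 0, 0, 0]
    - [-1.4, 1.9, 0, 0, 0, 0]
    - [-1.4, 1.9, 0, 0, 0, 0]
    - [-1.4, 1.9, 0, 0, 0, 0]
    - [-1.4, 1.9, 0, 0, 0, 0]
    - [-1.4, 1.9, 0, 0, 0, 0]
    - [-1.4, 1.9, 0, 0, 0, 0]
    - [-1.4, 1.9, 0, 0, 0, 0]
    - [-1.4, 1.9, 0, 0, 0, 0]
    - [-1.4, 1.9, 0.5, 0, 0, 0]
    - [-0.77, 0.9, 2, 0, 0, 0]
    - [0, 0, 2, 0, 0, 0]
    - [0, 0, 1.3, 0, 0, 0]
    - [0, 0, 0, 0, 0, 0]
    - [0, 0, 0, 0, 0, 0]

```text
clock: 15.03
tool_pos: [0.5977, -0.2096, 0.1297]
orientation: [180.0, -0.1, -164.4]
force: [-0.5, 0.2, 0.0]
opening: 0.0161
gripper_force: 30.0
```

```bash
python3 look.py w6.png plate_hole pin_tip post_top
```

```text
[ 0.5202 -0.231   0.2681] [162.7576  -0.0869 105.5908]
wrist plate_hole 0.87 [ 0.5657 -0.2185  0.0453] [319.9 203.8]
wrist plate_hole 0.64 [ 0.6002 -0.2112  0.13  ] [314.8 321.8]
wrist pin_tip 0.56 [ 0.5983 -0.443  -0.0034] [ 19.1 152.3]
wrist post_top 0.4 [ 0.5935 -0.1868  0.0396] [353.5 252.5]
side plate_hole 0.72 [ 0.5618 -0.2196  0.0434] [319.9 197. ]
side pin_tip 0.92 [ 0.599  -0.4383  0.0011] [ 20.7 155.4]
side pin_tip 0.73 [ 0.5996 -0.2111  0.0661] [316.7 266.2]
side post_top 0.47 [ 0.4557 -0.2665  0.0462] [288.9 -12.4]
top plate_hole 0.79 [ 0.5654 -0.2156  0.0415] [324.3 203.3]
top post_top 0.79 [ 0.4537 -0.2695  0.0526] [283.1 -23.1]
15.6333 [ 0.5979 -0.21    0.1302] [-179.9978    0.0118 -164.4656] [-0.0548  0.6235 -1.0495] 0.016273495409754417
```

View pics/w6.png

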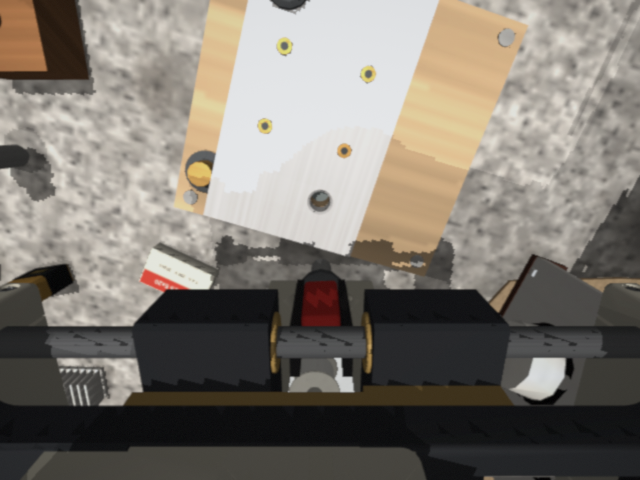

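The wrist view shows the hole at (319,201), the bench-coloured stop at (200,172) touching the plate, and the gripped red pin at (320,295).

Run:
```python
from h import *
np.set_printoptions(precision=4,suppress=True)
w=snapshot("wrist"); f=w["frame"]
x0,y0,x1,y1=295,180,345,222
g=cv2.cvtColor(f,cv2.COLOR_RGB2GRAY)[y0:y1,x0:x1]
b=cv2.resize(g,None,fx=4,fy=4,interpolation=cv2.INTER_CUBIC)
for th in (110,140,165):
    m=(b<th).astype(np.uint8); n,l,st,c=cv2.connectedComponentsWithStats(m)
    for i in range(1,n):
        if 300<st[i,4]<20000:
            (cx,cy),(a,bb),an=cv2.fitEllipse(np.argwhere(l==i)[:,::-1].astype(np.float32)) if False else cv2.minAreaRect(np.argwhere(l==i)[:,::-1].astype(np.float32))
            u,v=x0+cx/4,y0+cy/4; print(th,st[i]/4,u,v,ray(w,u,v,.046))
pic(w,"w7.png",(280,180,360,300),5)
o=get_obs(); tp=o["tool_pos"]; print(tp); print(proj(w,tp-[0,0,.0624]),proj(w,tp-[0,0,.0284]))
for u,v in ((319.5,201),(265,125.5),(343.5,150.5),(284.5,46),(368,73.5)): print(ray(w,u,v,.046))
```

```text
110 [ 15.75  10.75  20.    19.5  971.25] 320.50000381469727 200.5 [ 0.5638 -0.2192  0.046 ]
140 [  15.     10.     21.25   21.   1397.  ] 320.5 200.375 [ 0.5638 -0.2192  0.046 ]
165 [  13.75    9.5    23.25   22.25 1584.  ] 320.50000381469727 200.375 [ 0.5638 -0.2192  0.046 ]
[ 0.5979 -0.2101  0.1301]
[320.  264.5] [319.9 289. ]
[ 0.5643 -0.2197  0.046 ]
[ 0.5287 -0.2635  0.046 ]
[ 0.5301 -0.2139  0.046 ]
[ 0.484  -0.2624  0.046 ]
[ 0.4849 -0.2127  0.046 ]
```

View pics/w7.png

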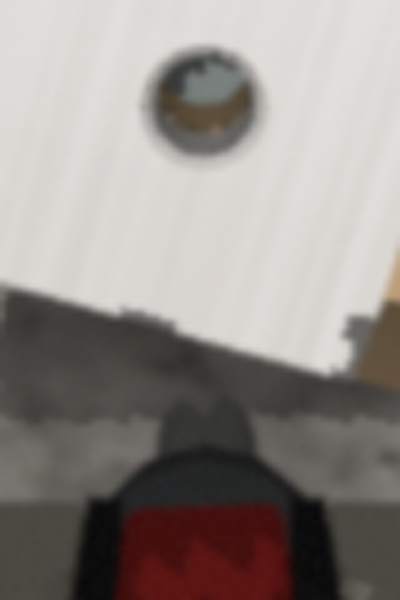

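>>> play_rows:
  plan:
    - [0.8, 0, 0, 0, 0, 0]
    - [1.3, 0, 0, 0, 0, 0]
    - [1.0, 0, 0, 0, 0, 0]
    - [0.4, 0, 0, 0, 0, 0]
    - [0, 0, 0.8, 0, 0, 0]
    - [0, 0, 0.8, 0, 0, 0]
    - [0, 0, 0, 0, 0, 0]
    - [0, 0, 0, 0, 0, 0]

```text
clock: 16.35
tool_pos: [0.5639, -0.2192, 0.113]
orientation: [180.0, -0.1, -164.5]
force: [0.1, -0.0, -0.6]
opening: 0.0157
gripper_force: 30.0
```

Run:
```python
from h import *
np.set_printoptions(precision=4,suppress=True)
w=snapshot("wrist"); s=snapshot("side"); t=snapshot("top")
a=cv2.resize(w["frame"][170:300,270:370,::-1],None,fx=4,fy=4,interpolation=cv2.INTER_CUBIC)
c=cv2.resize(s["frame"][210:275,280:340,::-1],None,fx=6,fy=8,interpolation=cv2.INTER_CUBIC)
cv2.imwrite("pics/m8.png",np.hstack([a,c[:520]]))
o=get_obs(); tp=o["tool_pos"]; print(tp,o["orientation"],o["force"])
for i in (w,s): print(proj(i,tp-[0,0,.0624]),proj(i,[.564,-.2195,.046]))
```

```text
[ 0.5645 -0.2193  0.1139] [-179.9952   -0.0057 -164.443 ] [ 0.1589  0.3296 -0.2197]
[319.5 266.3] [319.5 262.1]
[310.9 248.1] [310.7 250.7]
```

View pics/m8.png

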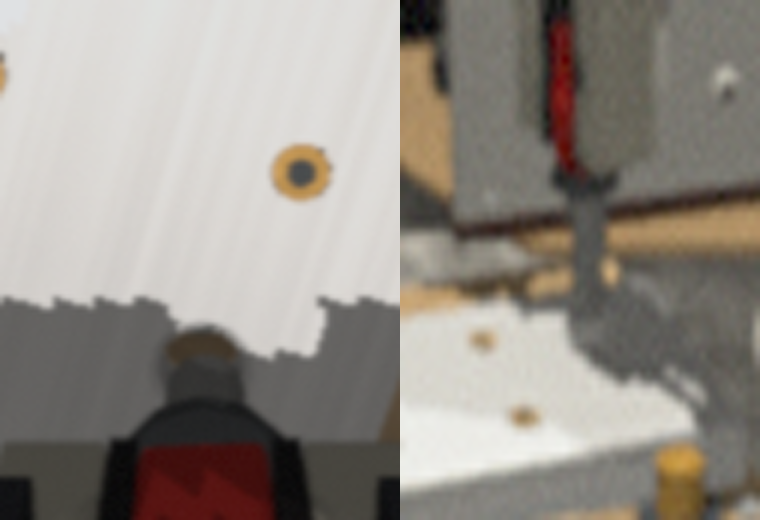

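The wrist crop (left) shows the tip over the hole, tip centre x ≈ 203 and hole x ≈ 201 in the crop, so they are aligned to about 0.3 mm. I lower slowly.

>>> play_rows:
  plan:
    - [0, 0, 0.2, 0, 0, 0]
    - [0, 0, 0.2, 0, 0, 0]
    - [0, 0, 0.15, 0, 0, 0]
    - [0, 0, 0.15, 0, 0, 0]
    - [0, 0, 0.15, 0, 0, 0]
    - [0, 0, 0, 0, 0, 0]

```text
clock: 17.0
tool_pos: [0.564, -0.2193, 0.1051]
orientation: [180.0, -0.0, -164.5]
force: [-0.4, -0.5, -0.5]
opening: 0.0162
gripper_force: 30.0
```

>>> play_rows:
  plan:
    - [0, 0, 0.1, 0, 0, 0]
    - [0, 0, 0.1, 0, 0, 0]
    - [0, 0, 0.1, 0, 0, 0]
    - [0, 0, 0, 0, 0, 0]

```text
clock: 17.33
tool_pos: [0.5641, -0.2193, 0.1023]
orientation: [180.0, -0.0, -164.5]
force: [0.2, 0.4, -0.1]
opening: 0.0161
gripper_force: 30.0
```

>>> play_rows:
  plan:
    - [0, 0, 0.15, 0, 0, 0]
    - [0, 0, 0.15, 0, 0, 0]
    - [0, 0, 0.15, 0, 0, 0]
    - [0, 0, 0.15, 0, 0, 0]
    - [0, 0, 0.15, 0, 0, 0]
    - [0, 0, 0, 0, 0, 0]

```text
clock: 17.83
tool_pos: [0.5639, -0.2193, 0.0946]
orientation: [180.0, -0.0, -164.5]
force: [-0.3, 0.1, -1.1]
opening: 0.0165
gripper_force: 30.0
```

>>> play_rows:
  plan:
    - [0, 0, 0.1, 0, 0, 0]
    - [0, 0, 0.1, 0, 0, 0]
    - [0, 0, 0.1, 0, 0, 0]
    - [0, 0, 0.1, 0, 0, 0]
    - [0, 0, 0.1, 0, 0, 0]
    - [0, 0, 0, 0, 0, 0]

```text
clock: 18.33
tool_pos: [0.564, -0.2194, 0.0898]
orientation: [180.0, -0.0, -164.5]
force: [0.4, 0.4, -1.0]
opening: 0.0159
gripper_force: 30.0
```

>>> play_rows:
  plan:
    - [0, 0, 0.15, 0, 0, 0]
    - [0, 0, 0.15, 0, 0, 0]
    - [0, 0, 0.15, 0, 0, 0]
    - [0, 0, 0.15, 0, 0, 0]
    - [0, 0, 0.15, 0, 0, 0]
    - [0, 0, 0, 0, 0, 0]

```text
clock: 18.83
tool_pos: [0.5639, -0.2193, 0.0821]
orientation: [180.0, -0.0, -164.5]
force: [0.0, -0.1, -0.3]
opening: 0.0156
gripper_force: 30.0
```

>>> play_rows:
  plan:
    - [0, 0, 0.15, 0, 0, 0]
    - [0, 0, 0.15, 0, 0, 0]
    - [0, 0, 0.15, 0, 0, 0]
    - [0, 0, 0.1, 0, 0, 0]
    - [0, 0, 0, 0, 0, 0]

```text
clock: 19.25
tool_pos: [0.564, -0.2193, 0.0767]
orientation: [180.0, -0.0, -164.5]
force: [0.1, -0.5, -0.6]
opening: 0.016
gripper_force: 30.0
```

>>> play_rows:
  plan:
    - [0, 0, 0.05, 0, 0, 0]
    - [0, 0, 0.05, 0, 0, 0]
    - [0, 0, 0, 0, 0, 0]

```text
clock: 19.5
tool_pos: [0.5642, -0.2194, 0.076]
orientation: [180.0, -0.0, -164.5]
force: [0.8, 0.0, -0.0]
opening: 0.0161
gripper_force: 30.0
```

>>> play_rows:
  plan:
    - [0, 0, 0.05, 0, 0, 0]
    - [0, 0, 0.05, 0, 0, 0]
    - [0, 0, 0, 0, 0, 0]

```text
clock: 19.75
tool_pos: [0.5641, -0.2194, 0.0749]
orientation: [180.0, -0.0, -164.5]
force: [0.2, -0.5, -0.6]
opening: 0.0159
gripper_force: 30.0
```

>>> play_rows:
  plan:
    - [0, 0, 0, 0, 0, 0]
    - [0, 0, 0, 0, 0, 0]
    - [0, 0, 0, 0, 0, 0]
    - [0, 0, 0, 0, 0, 0]
    - [0, 0, 0, 0, 0, 0]
  grip: 3.6

```text
clock: 20.17
tool_pos: [0.5642, -0.2194, 0.0751]
orientation: [-180.0, 0.0, -164.5]
force: [-0.7, -1.4, -0.5]
opening: 0.0354
gripper_force: 0.0
```

>>> play_rows:
  plan:
    - [0, 0, -0.5, 0, 0, 0]
    - [0, 0, -1, 0, 0, 0]
    - [0, 0, -2, 0, 0, 0]
    - [0, 0, -3, 0, 0, 0]
    - [0, 0, -3, 0, 0, 0]
    - [0, 0, -2, 0, 0, 0]
    - [-2, 0, -1, 0, 0, 0]
    - [-3, 0, 0, 0, 0, 0]
    - [0, 0, 0, 0, 0, 0]
    - [0, 0, 0, 0, 0, 0]

```text
clock: 21.0
tool_pos: [0.6132, -0.2055, 0.2006]
orientation: [-180.0, 0.0, -164.4]
force: [-0.0, -0.5, -0.2]
opening: 0.0362
gripper_force: 0.0
```

```bash
python3 look.py w9.png pin_tip pin_grip plate_hole plate_corner; python3 -c "
import cv2;i=cv2.imread('pics/w9.png');print(i.shape)"
```

```text
[ 0.5355 -0.227   0.3388] [162.6407  -0.0617 105.6058]
wrist pin_tip 0.86 [ 0.5994 -0.4407 -0.0044] [ 80.4 130.6]
wrist pin_grip 0.7 [ 0.5941 -0.4389  0.0803] [  4.9 125.1]
wrist plate_hole 0.57 [ 0.565  -0.2169  0.0444] [322.5 165.7]
wrist plate_corner 0.59 [ 0.594  -0.189   0.0366] [344.3 205.9]
side pin_tip 0.64 [ 0.5975 -0.4379  0.0013] [ 79.7 129.4]
side pin_tip 0.28 [ 0.6922 -0.4071  0.0015] [104.1 233.7]
side pin_grip 0.8 [ 0.5999 -0.4385  0.0818] [  3.6 133.7]
side pin_grip 0.76 [ 0.5654 -0.219   0.0753] [319.9 169.9]
side plate_hole 0.55 [ 0.5645 -0.2155  0.0442] [324.3 165.5]
side plate_corner 0.92 [ 0.5967 -0.1868  0.0364] [345.8 209.5]
top pin_tip 0.78 [ 0.5986 -0.4424 -0.0008] [ 76.1 129.2]
top pin_grip 0.79 [ 0.5646 -0.2185  0.0736] [320.8 168.8]
top pin_grip 0.63 [ 0.597  -0.437   0.0839] [  3.3 130.1]
top plate_hole 0.82 [ 0.5635 -0.2205  0.0437] [318.8 162.6]
top plate_corner 0.88 [ 0.5943 -0.1929  0.0344] [339.7 204.5]
21.75 [ 0.6123 -0.206   0.2   ] [ 179.9983   -0.0035 -164.4595] [ 0.1541  0.508  -0.4455] 0.03604981989208688
(480, 640, 3)
```

View pics/w9.png

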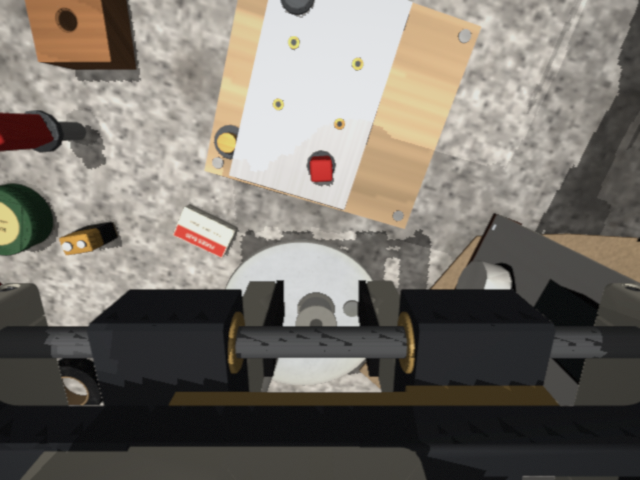

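The wrist view shows the pin upright in the plate hole at (321,170). Its grip is about 74 mm above the bench, where 72 mm means fully seated. The plate is against the stop at (227,142), the rest is empty, and the box and battery have not moved.

```bash
python3 -c "
from plant import *; print(close_job())"
```

```text
the job is handed in; nothing more can be done
None
```

The job is handed in: the plate rests against the brass stop (pressed at about 13 N), and the pin stands upright in the plate and board holes, put in without force and released; the hand-in gave no verdict.

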